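Snap the finds box shut

ROBOT

A 7-joint arm with a two-finger parallel gripper is mounted at the origin on a cart in front of the work surface, level with it; the furniture and walls round the work are solid. World frame = base frame: x ahead of the robot, y to its left, z up, the work surface at z = 0. Lengths are in m, angles in rad, forces in N, time in s.
With the tool pointing down it reaches from about 0.425 to 0.875 m from the base axis. Payload 4.7 kg.
Tool frame: the origin (TCP) lies midway between the tips of the shut fingers; the grasp point (between the pads) lies 19 mm behind it (ctrl.grip_point_offset is the distance from the TCP to the grasp point, in m); z points along the fingers, y is the line along which they close (so a half turn about z gives the same grasp; the last joint's range is limited). The gripper opens to 87 mm and grips with 3 to 60 N. Pads are 19 mm wide; open, the fingers measure 117 mm over their backs; the gripper's body (75 mm by 190 mm) begins 51 mm behind the grasp point.
Start: joints at [1.26, 0.321, -0.07, 1.45, 0.023, 1.371, -0.057], TCP at [0.207, -0.616, 0.223] pointing down, gripper open.
Joint ranges: [-2.86, 2.86], [-0.3, 2.09], [-1.38, 1.24], [0.06, 2.45], [-1.56, 4.7], [0.09, 2.05], [-2.69, 2.69]. Speed limits (rad/s): [2.57, 2.57, 3.14, 3.14, 3.14, 3.14, 3.14].

INTERFACE

Orientations are given as a rotation vector (axis times angle).
In Python, from bench import ctrl gives the robot as it stands.
- The arm moves only by the tool move_arm, never from a script. Its argument "increments" is text: rows parted by semicolons, each of 7 numbers parted by spaces: the shift along the world's x, y, z in mm, then the turn, a rotation vector about the world's x, y, z in degrees, then the closure in counts, from 0 (fully open) to 255 (shut). A call has exactly 8 rows; each row shifts and turns the commanded pose from where the row before left it; what a row does not reach is not made up. A row lasts 1/12 s, in which the tool goes at most 41.7 mm and 7.16 degrees, less where a joint would pass 70% of its speed; a pose out of reach is approached as far as the arm can. A call with a gripper value outside its range is refused whole. The fingers move at their own pace and stop on an object; "grip_force" is the grip in N (left out, the last holds). Time passes only in rows, so rows that do not move let the fingers close, or fill a call up. It gives the time, the measured TCP pose, the force, the opening and the grip force at its end, in the units of the state.
- ctrl.get_state(): the state, without advancing time (a new reading comes with each control period).
- ctrl.get_image(name): name is "scene" or "top" or "wrist"; returns a dict with "frame" (400x640x3 uint8, red, green, blue), "depth" (400x640 float32, m along the optical axis (not along the pixel's ray), 0 where there is no reading), "fx", "fy", "cx", "cy" (pixels), "position" and "orientation" of the camera in the world. Camera axes: x right, y down, z forward; pixel columns grow to the right and rows downward; lengths in m; the calibration is good to about 2 mm. A picture is of the moment at which its call begins.
- ctrl.close_job(): hands the job in; it is judged then, once.
Trained networks look in a picture, given as the dict that the camera call returned (one of the last four; its "shot" number tells which), for a name from the list of things; names that differ only in an ending like _2 or _b are one class to them, and where a whole thing is asked for, a point or a joint stands for the part that bears it (a point fixed in the world has none). Each returns a list of dicts, best first, with "score" (0 to 1); they miss things now and then, are a little off and sometimes report something else, mostly with a low value. They report only what shows in the picture. A call takes as long as a camera call.
- ctrl.find_in(target, picture): "centre" ([x, y, z] in m, in world coordinates, good to about 4 mm: the middle of the surface that is visible of it).
- ctrl.silhouettes(target, picture): "region" (400x640 bool, what is visible of it).
The state is a dict: "time": time; "joint_positions": joint angles; "qd": joint speeds; "joint_torque": joint torques, N m; "position": TCP position; "tool_rot": TCP orientation; "ft_force": force on the tool from outside, world axes, zero at the start; "torque": the same for the moment, N m; "grip_width": opening from 0.0 (shut) to 1.0 (fully open); "grip_force": force on a finger pad.
Only numpy, scipy, OpenCV 4.12 (cv2) and the standard library are available. Lean on these libraries where they do the work, as an engineer would, in place of code of your own. Each camera call takes 0.05 s, during which the arm holds its last target. There are 200 camera calls.

TASK

The finds box is packed and its lid lies in place, but none of the four sides of the blue rim is clipped down yet. Press the side sections of the rim down with the fingertips until all four have clicked shut level with the corners. Press on the rim only, not on the thin clear window, do not lift the lid or the box, leave the box standing where it is, and leave the tape, the small bowl, the loose sherd and the jar alone.

Things in the scene. Friction and masses are not known exactly. Their poses are not given: they have to be found in the camera images.
- box: White plastic finds box with a foam bed and two potsherds inside, 180 x 140 mm over its flange, 60 mm high, about 0.9 kg, standing loose on the table. Origin at the centre of its underside, z up, x along its long side (roughly away from the robot, up to 0.6 rad askew).
- lid: Loose lid lying in place on the box: blue rim, 186 x 146 mm over all, with four solid corners that rest on the walls (their upper face is 3.5 mm above the origin), four hinged sections between the corners, one a side, and a clear window sunk in the middle. Origin at the lid's middle, level with the top of the box wall (60 mm above the table); x along the long side, as the box.
- window: Thin clear window of the lid, 123 x 83 mm, 2 mm thick, its upper face 9 mm below the rim's. Not to be pressed. Origin at the centre of its underside.
- tape: Bystander: roll of masking tape lying flat, 98 mm across, 25 mm high; origin at the centre of its underside.
- small_bowl: Bystander: small white bowl, 80 mm across, 41 mm high; origin at the centre of its underside.
- sherd: Bystander: brown potsherd, 36 x 35 x 10 mm, lying flat; origin at the centre of its underside.
- jar: Bystander: brown jar with a blue cap, 47 mm across, 81 mm high; origin at the centre of its underside.
- far_pad (a point): Ribbed thumb pad, the spot to press, midway along the far rim section: a 80 mm long, 23.5 mm wide, 3 mm thick blue flange hinged on its inner edge, 69.5 mm from the lid's middle along the lid's +x. The point is on the upper face, 16.5 mm outward from the hinge; 70 mm above the table with the section up, 63.5 mm shut. Axes: x outward, y along the rim, z out of the face.
- far (a joint): Angle of the far rim section, rad: about 0.42 standing up unclipped (outer edge 9.6 mm high), 0 shut and level with the lid's corners. A sprung clip resists with 9 to 14 N at the pad; past half way (0.2) it snaps over, pulls the section shut and keeps it so. Let go sooner, it springs up again.
- left_pad (a point): Ribbed thumb pad, the spot to press, midway along the left rim section: a 120 mm long, 23.5 mm wide, 3 mm thick blue flange hinged on its inner edge, 49.5 mm from the lid's middle along the lid's +y. The point is on the upper face, 16.5 mm outward from the hinge; 70 mm above the table with the section up, 63.5 mm shut. Axes: x outward, y along the rim, z out of the face.
- left (a joint): Angle of the left rim section, rad: about 0.42 standing up unclipped (outer edge 9.6 mm high), 0 shut and level with the lid's corners. A sprung clip resists with 9 to 14 N at the pad; past half way (0.2) it snaps over, pulls the section shut and keeps it so. Let go sooner, it springs up again.
- near_pad (a point): Ribbed thumb pad, the spot to press, midway along the near rim section: a 80 mm long, 23.5 mm wide, 3 mm thick blue flange hinged on its inner edge, 69.5 mm from the lid's middle along the lid's -x. The point is on the upper face, 16.5 mm outward from the hinge; 70 mm above the table with the section up, 63.5 mm shut. Axes: x outward, y along the rim, z out of the face.
- near (a joint): Angle of the near rim section, rad: about 0.42 standing up unclipped (outer edge 9.6 mm high), 0 shut and level with the lid's corners. A sprung clip resists with 9 to 14 N at the pad; past half way (0.2) it snaps over, pulls the section shut and keeps it so. Let go sooner, it springs up again.
- right_pad (a point): Ribbed thumb pad, the spot to press, midway along the right rim section: a 120 mm long, 23.5 mm wide, 3 mm thick blue flange hinged on its inner edge, 49.5 mm from the lid's middle along the lid's -y. The point is on the upper face, 16.5 mm outward from the hinge; 70 mm above the table with the section up, 63.5 mm shut. Axes: x outward, y along the rim, z out of the face.
- right (a joint): Angle of the right rim section, rad: about 0.42 standing up unclipped (outer edge 9.6 mm high), 0 shut and level with the lid's corners. A sprung clip resists with 9 to 14 N at the pad; past half way (0.2) it snaps over, pulls the section shut and keeps it so. Let go sooner, it springs up again.

How it is judged:
By the outcome, as a careful person would: the job done as asked, in the order asked, and still so for the second after the job is handed in, with the robot touching nothing.
It also fails if it takes over 42 s, if anything falls off the work surface, if the arm or the gripper's body presses on something with over 40 N, if the wrist force passes 120 N, or if a joint passes its speed limit or range.

## Working session

There is one attempt and no reset: what is moved stays moved. The work goes in short steps, Python scripts to look and compute and a tool call to move; the robot and the scene stay as the last step left them, time stands still between calls to the robot, and variables do not carry over. Pictures are saved under pics/ and viewed, at most 10 in all, crops included, and the job is handed in when it is done.

Besides the shell and the picture viewer there is one more tool, called after "Call:" by a JSON object that holds its "name" and its "arguments". move_arm: Moves the arm, as the interface text tells. Its arguments: {"type":"object","properties":{"increments":{"type":"string"},"grip_force":{"type":"number"}},"required":["increments"]}

```bash
mkdir -p pics; ls
cat > h.py <<'E'
import numpy as np, cv2
from scipy.spatial.transform import Rotation as R
from bench import ctrl
def cloud(p):
    d=p["depth"]; v,u=np.mgrid[:400,:640]
    c=np.stack([(u-p["cx"])/p["fx"]*d,(v-p["cy"])/p["fy"]*d,d],-1)
    o=np.array(p["orientation"]); M=o if o.shape==(3,3) else R.from_rotvec(o).as_matrix()
    w=c@M.T+np.array(p["position"]); w[d==0]=np.nan
    return w
def save(p,n): cv2.imwrite(f"pics/{n}.png",p["frame"][:,:,::-1])
E
python3 - <<'E'
from h import *
for n in ["top","scene"]:
    p=ctrl.get_image(n); save(p,n+"0"); w=cloud(p)
    print(n,p["position"],p["orientation"])
    for t in ["lid","box","window","tape","small_bowl","sherd","jar","far_pad","left_pad","near_pad","right_pad"]:
        print(t,[(np.round(r["centre"],3).tolist(),round(r["score"],2)) for r in ctrl.find_in(t,p)[:2]])
    s=ctrl.silhouettes("lid",p)
    if s:
        m=s[0]["region"]&(np.nan_to_num(w[...,2])>0.055); q=w[m]
        print("lidpts",m.sum(),cv2.minAreaRect((q[:,:2]*1000).astype(np.float32)),np.nanpercentile(q[:,2],[2,50,98]))
print(ctrl.get_state())
E
```

```text
pics
top [ 0.44088003 -0.0566333   1.0129423 ] [-2.14465975  2.15824523 -0.12336271]
lid [([0.629, 0.027, 0.07], 0.61), ([0.546, 0.054, 0.062], 0.59)]
box []
window [([0.548, 0.05, 0.048], 0.69), ([0.468, 0.075, 0.072], 0.3)]
tape [([0.547, -0.275, 0.023], 0.78), ([0.563, 0.108, 0.066], 0.43)]
small_bowl [([0.404, 0.19, 0.019], 0.83)]
sherd [([0.566, 0.11, 0.067], 0.69)]
jar [([0.75, -0.199, 0.079], 0.95), ([0.564, 0.11, 0.068], 0.4)]
far_pad [([0.632, 0.026, 0.072], 0.71)]
left_pad [([0.564, 0.106, 0.067], 0.91), ([0.405, 0.19, 0.018], 0.3)]
near_pad [([0.468, 0.072, 0.068], 0.74)]
right_pad [([0.53, -0.011, 0.069], 0.91)]
lidpts 3256 ((548.1942138671875, 47.982444763183594), (152.00399780273438, 191.272705078125), 73.88721466064453) [0.05528722 0.06453006 0.07313848]
scene [0.00685014 0.62055801 0.59290843] [-0.82065307  2.32484414 -1.29865202]
lid [([0.544, 0.05, 0.062], 0.75), ([0.666, -0.244, 0.007], 0.58)]
box [([0.475, 0.098, 0.02], 0.77)]
window [([0.553, 0.051, 0.059], 0.71)]
tape [([0.537, -0.263, 0.016], 0.93), ([0.462, 0.076, 0.068], 0.74)]
small_bowl [([0.478, 0.098, 0.0
[... 527 characters left out ...]
rray([ 1.26008082,  0.32099389, -0.07006177,  1.45051301,  0.02262462,
        1.37080472, -0.0569178 ]), 'qd': array([-2.62217933e-03,  4.58700094e-04, -1.68919659e-04, -1.96607064e-06,
       -5.02616879e-04,  4.62619907e-04, -2.21447994e-04]), 'joint_torque': array([-2.59333683e-04, -4.91092658e+01, -4.02992070e-01, -3.12776220e+01,
       -6.36700680e-02,  3.36713309e-02,  2.19141629e-05]), 'position': array([ 0.20738618, -0.61604223,  0.22258367]), 'tool_rot': array([ 3.10017845e+00,  5.07919410e-01, -1.08034999e-04]), 'ft_force': array([-0.73877314,  0.55038317,  0.80465132]), 'torque': array([-0.00461991,  0.01250105,  0.01462083]), 'grip_force': 0.0, 'grip_width': 0.9969294320462647}
```

View pics/top0.png

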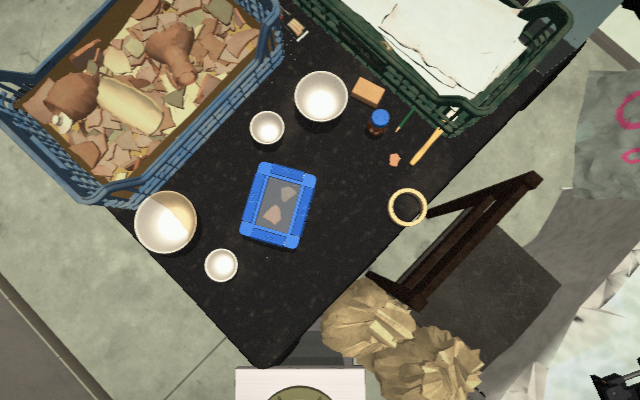

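View pics/scene0.png

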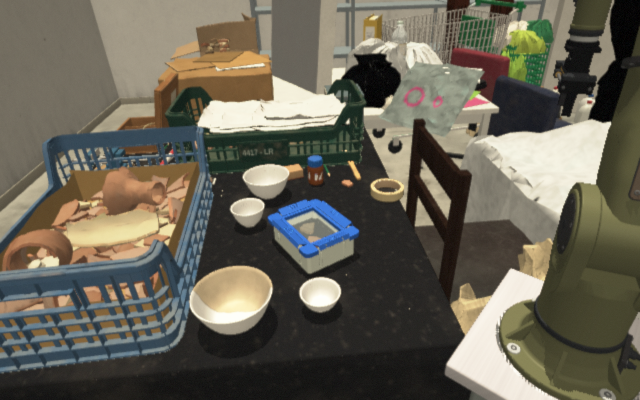

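Run:
```python
from h import *
p=ctrl.get_image("top"); w=cloud(p)
for x0 in np.arange(0.2,0.8,0.1):
    row=[]
    for y0 in np.arange(-0.7,0.4,0.1):
        m=(abs(w[...,0]-x0-.05)<.05)&(abs(w[...,1]-y0-.05)<.05)
        row.append(round(float(np.nanmax(w[m][:,2])),2) if m.any() else None)
    print(round(x0,1),row)
```

```text
0.2 [0.23, 0.34, -0.28, -0.22, -0.22, -0.26, 0.0, 0.01, 0.01, 0.0, None]
0.3 [-0.28, -0.28, -0.28, 0.13, 0.14, 0.0, 0.01, 0.01, 0.04, 0.04, 0.01]
0.4 [-0.28, -0.28, 0.13, 0.13, 0.03, 0.01, 0.07, 0.08, 0.07, 0.07, 0.08]
0.5 [0.07, 0.14, 0.13, 0.03, 0.03, 0.01, 0.08, 0.07, 0.08, 0.08, 0.21]
0.6 [0.08, 0.14, 0.01, 0.01, 0.01, 0.01, 0.08, 0.07, 0.08, 0.11, 0.14]
0.7 [0.06, 0.0, 0.21, 0.21, 0.12, 0.09, 0.07, 0.07, 0.11, 0.11, 0.16]
0.8 [0.14, 0.21, 0.21, 0.17, 0.18, 0.13, 0.07, 0.13, 0.11, 0.17, 0.18]
```

Call:
{"name": "move_arm", "arguments": {"increments": "15 25 2 0 0 2.3 255;15 25 2 0 0 2.3 255;15 25 2 0 0 2.3 255;15 25 2 0 0 2.3 255;15 25 2 0 0 2.3 255;15 25 2 0 0 2.3 255;15 25 2 0 0 2.3 255;15 25 2 0 0 2.3 255", "grip_force": 20}}

```text
time: 2.02
position: [0.3281, -0.4147, 0.2389]
tool_rot: [2.978, 1.0, -0.0]
ft_force: [0.3, -1.0, -0.0]
grip_width: 0.477
grip_force: 0.0
```

Call:
{"name": "move_arm", "arguments": {"increments": "15 25 0 0 0 2.3 255;15 25 0 0 0 2.3 255;15 25 0 0 0 2.3 255;15 25 0 0 0 2.3 255;15 25 0 0 0 2.3 255;15 25 0 0 0 2.3 255;15 25 0 0 0 2.3 255;15 25 0 0 0 2.3 255"}}

```text
time: 2.68
position: [0.4481, -0.2143, 0.2389]
tool_rot: [2.779, 1.464, 0.0]
ft_force: [0.2, 0.9, -1.0]
grip_width: 0.009
grip_force: 0.0
```

Call:
{"name": "move_arm", "arguments": {"increments": "10 25 -10 0 0 2.3 255;10 25 -10 0 0 2.3 255;10 25 -10 0 0 2.3 255;10 25 -10 0 0 2.3 255;10 25 -10 0 0 2.3 255;10 25 -10 0 0 2.3 255;10 25 -10 0 0 2.3 255;10 25 -10 0 0 2.3 255"}}

```text
time: 3.35
position: [0.5277, -0.0144, 0.1584]
tool_rot: [2.509, 1.889, 0.001]
ft_force: [-0.0, -0.4, -0.8]
grip_width: 0.009
grip_force: 0.0
```

Run:
```python
from h import *
p=ctrl.get_image("wrist"); save(p,"w1"); w=cloud(p)
for t in ["window","left_pad","right_pad","far_pad","near_pad"]:
    print(t,[(np.round(r["centre"],3).tolist(),round(r["score"],2)) for r in ctrl.find_in(t,p)[:2]])
hsv=cv2.cvtColor(p["frame"],cv2.COLOR_RGB2HSV)
m=(abs(hsv[...,0].astype(int)-110)<12)&(hsv[...,1]>120)&(w[...,2]>.05)&(w[...,2]<.085)
q=w[m]; print(m.sum(),cv2.minAreaRect((q[:,:2]*1000).astype(np.float32)),np.nanpercentile(q[:,2],[2,50,98]))
```

```text
window [([0.549, 0.05, 0.053], 0.56)]
left_pad [([0.561, 0.11, 0.065], 0.95)]
right_pad [([0.533, -0.01, 0.072], 0.6)]
far_pad [([0.626, 0.032, 0.069], 0.79), ([0.528, -0.012, 0.067], 0.58)]
near_pad [([0.468, 0.076, 0.068], 0.97)]
32597 ((547.7305297851562, 50.37884521484375), (151.6348114013672, 192.34906005859375), 73.8285140991211) [0.06016076 0.0653338  0.0732427 ]
```

View pics/w1.png

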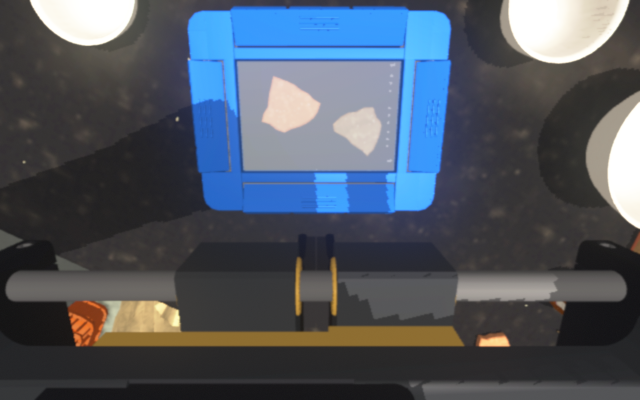

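Call:
{"name": "move_arm", "arguments": {"increments": "1 1 -15 0 0 0 255;1 0 -15 0 0 0 255;0 0 -15 0 0 0 255;0 0 -12 0 0 0 255;0 0 -10 0 0 0 255;0 0 -7 0 0 0 255;0 0 -5 0 0 0 255;0 0 -1 0 0 0 255"}}

```text
time: 4.32
position: [0.5291, -0.0153, 0.0779]
tool_rot: [-2.512, -1.886, 0.001]
ft_force: [-1.1, 1.0, -0.0]
grip_width: 0.006
grip_force: 0.0
```

Call:
{"name": "move_arm", "arguments": {"increments": "0 0 -2 0 0 0 255;0 0 -2 0 0 0 255;0 0 -2 0 0 0 255;0 0 -1.5 0 0 0 255;0 0 -1.5 0 0 0 255;0 0 -1 0 0 0 255;0 0 0 0 0 0 255;0 0 0 0 0 0 255"}}

```text
time: 4.98
position: [0.5297, -0.0162, 0.0693]
tool_rot: [2.511, 1.885, -0.001]
ft_force: [-1.6, -2.8, 4.4]
grip_width: 0.004
grip_force: 2.5
```

Call:
{"name": "move_arm", "arguments": {"increments": "0 0 -1 0 0 0 255;0 0 -1 0 0 0 255;0 0 -1 0 0 0 255;0 0 -1 0 0 0 255;0 0 -1 0 0 0 255;0 0 0 0 0 0 255;0 0 0 0 0 0 255;0 0 0 0 0 0 255"}}

```text
time: 5.65
position: [0.5295, -0.0145, 0.0638]
tool_rot: [-2.512, -1.887, -0.001]
ft_force: [-2.0, -0.7, 4.8]
grip_width: 0.005
grip_force: 2.2
```

Call:
{"name": "move_arm", "arguments": {"increments": "0 0 5 0 0 0 255;0 0 10 0 0 0 255;0 0 15 0 0 0 255;7 26 10 0 0 0 255;8 26 0 0 0 0 255;8 26 0 0 0 0 255;7 26 0 0 0 0 255;7 24 -5 0 0 0 255"}}

```text
time: 6.32
position: [0.5675, 0.1146, 0.1002]
tool_rot: [2.511, 1.886, 0.004]
ft_force: [0.4, 0.3, 0.4]
grip_width: 0.006
grip_force: 0.0
```

Call:
{"name": "move_arm", "arguments": {"increments": "0 0 -10 0 0 0 255;0 0 -8 0 0 0 255;0 0 -5 0 0 0 255;0 0 -2 0 0 0 255;0 0 -2 0 0 0 255;0 0 0 0 0 0 255;0 0 0 0 0 0 255;0 0 0 0 0 0 255"}}

```text
time: 6.98
position: [0.5668, 0.1123, 0.072]
tool_rot: [2.512, 1.885, 0.001]
ft_force: [-0.5, -0.3, 0.3]
grip_width: 0.003
grip_force: 0.3
```

Call:
{"name": "move_arm", "arguments": {"increments": "0 0 -1 0 0 0 255;0 0 -1 0 0 0 255;0 0 -1 0 0 0 255;0 0 -1.5 0 0 0 255;0 0 -1.5 0 0 0 255;0 0 -1.5 0 0 0 255;0 0 -1 0 0 0 255;0 0 0 0 0 0 255"}}

```text
time: 7.65
position: [0.5667, 0.1132, 0.0636]
tool_rot: [2.512, 1.887, 0.001]
ft_force: [-0.8, 0.2, 6.3]
grip_width: 0.004
grip_force: 2.7
```

Call:
{"name": "move_arm", "arguments": {"increments": "0 0 5 0 0 0 255;0 0 10 0 0 0 255;0 0 15 0 0 6 255;0 0 15 0 0 6 255;0 0 10 0 0 6 255;-10 -4 0 0 0 6 255;-10 -4 0 0 0 6 255;-10 -4 0 0 0 6 255"}}

```text
time: 8.32
position: [0.536, 0.1007, 0.1186]
tool_rot: [1.799, 2.575, -0.0]
ft_force: [-1.1, -0.9, -0.7]
grip_width: 0.006
grip_force: 0.0
```

Call:
{"name": "move_arm", "arguments": {"increments": "-10 -4 0 0 0 6 255;-10 -4 0 0 0 6 255;-10 -4 0 0 0 6 255;-10 -4 0 0 0 6 255;-10 -4 0 0 0 6 255;-10 -4 0 0 0 6 255;-10 -4 0 0 0 6 255;-11 -3 0 0 0 6 255"}}

```text
time: 8.98
position: [0.4548, 0.0695, 0.1183]
tool_rot: [-0.597, -3.084, 0.0]
ft_force: [0.7, -0.1, 0.3]
grip_width: 0.0
grip_force: 0.0
```

Run:
```python
from h import *
s=ctrl.get_state(); print(s["position"],s["tool_rot"],s["joint_positions"])
p=ctrl.get_image("scene"); save(p,"s2"); 
cv2.imwrite("pics/s2c.png",cv2.resize(p["frame"][180:300,240:400,::-1],(800,600),interpolation=cv2.INTER_CUBIC))
```

```text
[0.45484763 0.06952629 0.1182606 ] [-5.96960251e-01 -3.08422654e+00  4.13665822e-04] [ 0.76402848  0.05105715 -0.98110668  2.00610475  0.04764046  1.10775159
  0.95064179]
```

View pics/s2c.png

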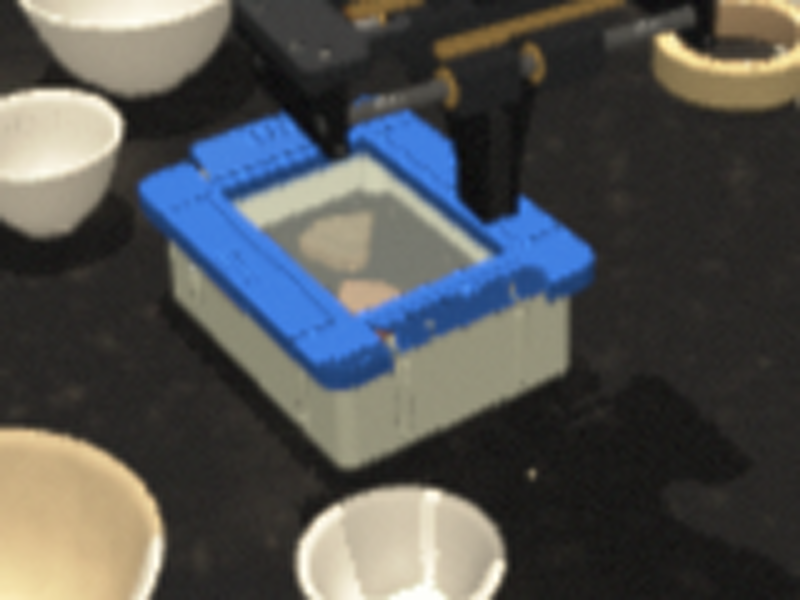

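Call:
{"name": "move_arm", "arguments": {"increments": "5 2 -10 0 0 3 255;5.5 2.5 -12 0 0 2.7 255;0 0 -12 0 0 0 255;0 0 -7 0 0 0 255;0 0 -4 0 0 0 255;0 0 -1 0 0 0 255;0 0 0 0 0 0 255;0 0 0 0 0 0 255"}}

```text
time: 9.7
position: [0.4661, 0.0745, 0.0724]
tool_rot: [0.451, 3.108, -0.0]
ft_force: [-0.2, -0.5, -0.3]
grip_width: 0.004
grip_force: 0.4
```

Call:
{"name": "move_arm", "arguments": {"increments": "0 0 -1 0 0 0 255;0 0 -1 0 0 0 255;0 0 -1 0 0 0 255;0 0 -1.5 0 0 0 255;0 0 -1.5 0 0 0 255;0 0 -1.5 0 0 0 255;0 0 -1 0 0 0 255;0 0 0 0 0 0 255"}}

```text
time: 10.37
position: [0.4663, 0.0745, 0.0638]
tool_rot: [0.451, 3.108, 0.0]
ft_force: [-1.8, 0.0, 4.2]
grip_width: 0.002
grip_force: 2.1
```

Call:
{"name": "move_arm", "arguments": {"increments": "0 0 5 0 0 0 255;0 0 12 0 0 0 255;0 0 15 0 0 0 255;20 -6 8 0 0 0 255;30 -9 0 0 0 0 255;30 -9 0 0 0 0 255;30 -9 0 0 0 0 255;30 -9 0 0 0 0 255"}}

```text
time: 11.03
position: [0.6076, 0.0312, 0.1045]
tool_rot: [0.452, 3.108, -0.0]
ft_force: [0.6, 0.0, 1.1]
grip_width: 0.008
grip_force: 0.0
```

Call:
{"name": "move_arm", "arguments": {"increments": "24 -6.5 0 0 0 0 255;0 0 -10 0 0 0 255;0 0 -10 0 0 0 255;0 0 -7 0 0 0 255;0 0 -4 0 0 0 255;0 0 -1 0 0 0 255;0 0 0 0 0 0 255;0 0 0 0 0 0 255"}}

```text
time: 11.7
position: [0.6295, 0.0262, 0.0721]
tool_rot: [0.45, 3.109, -0.0]
ft_force: [-0.6, -0.5, 1.2]
grip_width: 0.002
grip_force: 0.4
```

Call:
{"name": "move_arm", "arguments": {"increments": "1 0 -1 0 0 0 255;0 0 -1 0 0 0 255;0 0 -1 0 0 0 255;0 0 -1.5 0 0 0 255;0 0 -1.5 0 0 0 255;0 0 -1.5 0 0 0 255;0 0 -1 0 0 0 255;0 0 0 0 0 0 255"}}

```text
time: 12.37
position: [0.6315, 0.0259, 0.0637]
tool_rot: [0.451, 3.108, -0.0]
ft_force: [-0.2, -0.9, 4.9]
grip_width: 0.009
grip_force: 2.6
```

Call:
{"name": "move_arm", "arguments": {"increments": "0 0 5 0 0 0 255;0 0 12 0 0 0 255;0 0 20 0 0 0 255;0 0 25 0 0 0 255;5 0 25 0 0 0 255;5 0 25 0 0 0 255;5 0 0 0 0 0 255;0 0 0 0 0 0 255"}}

```text
time: 13.03
position: [0.6474, 0.0262, 0.1772]
tool_rot: [0.45, 3.105, 0.002]
ft_force: [-1.0, 0.6, 0.3]
grip_width: 0.0
grip_force: 0.0
```

Run:
```python
from h import *
p=ctrl.get_image("wrist"); save(p,"w3"); w=cloud(p)
c=np.array([.548,.050]); a=np.radians(-16.2); u=np.array([np.cos(a),np.sin(a)]); v=np.array([-u[1],u[0]])
for n,d,h in [("far",u,69.5),("near",-u,69.5),("left",v,49.5),("right",-v,49.5)]:
    r=[]
    for o in (3,10,16.5,20):
        q=c+d*(h+o)/1000; m=np.hypot(w[...,0]-q[0],w[...,1]-q[1])<.003
        r.append(round(float(np.nanmedian(w[m][:,2])),4) if m.any() else None)
    print(n,r)
hsv=cv2.cvtColor(p["frame"],cv2.COLOR_RGB2HSV)
m=(abs(hsv[...,0].astype(int)-110)<12)&(hsv[...,1]>120)&(w[...,2]>.05)&(w[...,2]<.085)
q=w[m]; print(m.sum(),cv2.minAreaRect((q[:,:2]*1000).astype(np.float32)),np.nanpercentile(q[:,2],[2,50,98]))
```

```text
far [0.2837, 0.2736, 0.0651, 0.1976]
near [None, None, None, None]
left [0.0636, 0.0639, 0.0641, 0.0642]
right [0.0638, 0.064, 0.0641, 0.0641]
13448 ((594.997314453125, 139.12753295898438), (343.5877380371094, 145.17520141601562), 74.06671905517578) [0.06078775 0.06382162 0.06533888]
```

View pics/w3.png

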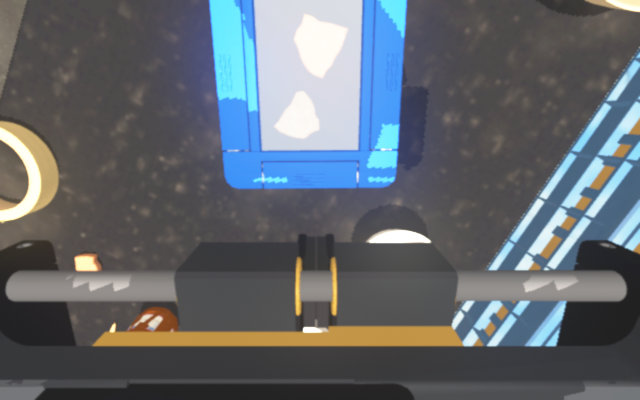

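Run:
```python
from h import *
c=np.array([.548,.050]); a=np.radians(-16.2); u=np.array([np.cos(a),np.sin(a)]); v=np.array([-u[1],u[0]])
for cam in ("scene","top"):
    p=ctrl.get_image(cam); w=cloud(p)
    for n,d,h in [("far",u,69.5),("near",-u,69.5),("left",v,49.5),("right",-v,49.5)]:
        r=[]
        for o in (3,10,16.5,20):
            q=c+d*(h+o)/1000; m=(np.hypot(w[...,0]-q[0],w[...,1]-q[1])<.004)&(w[...,2]<.09)
            r.append(round(float(np.nanmedian(w[m][:,2])),4) if m.any() else None)
        print(cam,n,r)
```

```text
scene far [0.0635, 0.0641, 0.0633, 0.0638]
scene near [0.0632, 0.0266, 0.0208, 0.056]
scene left [0.0633, 0.027, 0.0078, 0.057]
scene right [0.0642, 0.0642, 0.0644, 0.0638]
top far [None, None, None, None]
top near [None, None, 0.0631, 0.0641]
top left [None, 0.0635, 0.0641, 0.0646]
top right [None, None, None, None]
```

All four sections are at 63–64 mm, level with the corners, and the box hasn't moved. The arm is clear, so I'm handing in.

```bash
python3 -c "
from bench import ctrl
print(ctrl.close_job())"
```

```text
the job is handed in; nothing more can be done
None
```

All four rim sections are clicked shut: the cameras read each at 63–65 mm, level with the corners. The box stayed in place, nothing else was touched, and I handed the job in at about 13 s.

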